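# Click the jar rack's sliding end stop into its notch

## Robot

A 6-joint arm with a two-finger parallel gripper is mounted at the origin on a cart in front of the work surface, level with it; the furniture and walls round the work are solid. World frame = base frame: x ahead of the robot, y to its left, z up, the work surface at z = 0. Lengths are in mm, angles in rad, forces in N, time in s.
With the tool pointing down it reaches from about 275 to 1000 mm from the base axis. Payload 8.4 kg.
Tool frame: the origin (TCP) lies at the very end of the fingers, on their centre line; the grasp point (between the pads) lies 19 mm behind it; z points along the fingers, x is the direction in which the jaws open and shut, and the axes are right-handed (so a half turn about z gives the same grasp; the last joint's range is limited). The gripper opens to 85 mm and grips with 20 to 120 N. Pads are 22 mm wide; open, the fingers measure 114 mm over their backs; the gripper's body (76 mm by 85 mm) begins 54 mm behind the grasp point. The pads swing forward as they close: fully open they stand 13 mm farther back than shut.
Start: joints at [-1.301, 0.353, 1.633, -0, 1.155, -0.002], TCP at [167.789, -602.058, 198.181] pointing down, gripper open.
Joint ranges: [-2.63, 2.63], [-0.92, 2.1], [0.06, 2.66], [-1.3, 4.44], [0, 2.69], [-3.02, 3.02]. Speed limits (rad/s): [2.22, 2.22, 2.79, 3.14, 3.14, 3.14].

## Interface

Orientations are given as [roll, pitch, yaw] about the fixed x, y, z axes, in that order (R = Rz(yaw) Ry(pitch) Rx(roll)).
In Python, from rig import r gives the robot as it stands.
- The arm moves only by the tool arm_command, never from a script. Its argument "targets" is a list of rows, each a list of 6 numbers: the shift along the tool's x, y, z in m, then the turn, a rotation vector about the tool's x, y, z in rad. A call has 1 to 20 rows; each row shifts and turns the commanded pose from where the row before left it, along the tool's axes as they then stand; what a row does not reach is not made up. A row lasts 1/12 s, in which the tool goes at most 41.7 mm and 7.16 degrees, less where a joint would pass 70% of its speed; a pose out of reach is approached as far as the arm can. A call is refused whole if a number of a shift passes 0.0417 or a number of a turn 0.125, either way. A call with a gripper value outside its range is refused whole. "fingers" is the finger opening in m, from 0 to 0.0854, set as the call begins (left out, the last holds). The fingers move at their own pace and stop on an object; "squeeze" is the grip in N (left out, the last holds). Time passes only in rows, so rows that do not move let the fingers close. It gives the time, the measured TCP pose, the force and the opening at its end, in the units of the state.
- r.sense(): the state, without advancing time (a new reading comes with each control period).
- r.grab_frame(name): name is "scene" or "side" or "wrist"; returns a dict with "image" (480x640x3 uint8, blue, green, red), "fx", "fy", "cx", "cy" (pixels), "xyz" and "orientation" of the camera in the world. Camera axes: x right, y down, z forward; pixel columns grow to the right and rows downward; lengths in mm; the calibration is good to about 2 mm. The wrist camera is an equidistant fisheye: a pixel r from the principal point sees the ray r / f radians off the axis. A picture is of the moment at which its call begins. There is no depth.
- r.sign_off(): hands the job in, once; it reports no verdict.
The state is a dict: "clock": time; "qpos": joint angles; "qvel": joint speeds; "joint_efforts": joint torques, N m; "eef_pos": TCP position; "tcp_rot": TCP orientation; "contact_force": force on the tool from outside, world axes, zero at the start; "wrist_torque": the same for the moment, N m; "opening": opening from 0.0 (shut) to 1.0 (fully open).
Only numpy, scipy, OpenCV 4.12 (cv2) and the standard library are available. Lean on these libraries where they do the work, as an engineer would, in place of code of your own. Each camera call takes 0.05 s, during which the arm holds its last target.

## Task

Close up the row of jars in the low wooden rack: with the fingertips push the upright sliding end stop along its rail, from its outer side, towards the jars until it drops into the notch of the small clip on the rail, and leave it clicked in there. Only push it: do not touch its jar side or pinch it, and do not force it past the notch. Leave the jars and the things round the rack where they stand.

Things in the scene. Friction and masses are not known exactly. Their poses are not given: they have to be found in the camera images.
- rack: Fixed low wooden jar rack. Origin on the worktop; board x -75 to +45, y -190 to +190 mm, top 12 mm up; lip 33 mm high along the far side, wall 50 mm high at the +y end, none at -y. An aluminium rail (14 mm wide, top 30 mm up, end caps 36 mm high) runs along y at x = -60 mm, the robot's side. Rack +y points from the stop to the jars.
- stop (a joint): Travel of the end stop along the rack's +y axis, m: at 0 its middle plane is at rack y = -140 mm; range 0 to 0.20. It slides with about 1 N of friction and stays where it is left.
- stop_push (a point): Middle of the outer face (looking to rack -y) of the stop's upright aluminium plate, 75 mm over the worktop, at rack x = -18 mm; axes as the rack's. The face spans rack x -71 to +35 mm, 22 (over the rail 52) to 105 mm up; plate with pad 8 mm thick, with a 5 mm rolled edge on top. Push here to rack +y, 65 to 95 mm up, here or farther from the robot.
- stop_index (a point): Point on the stop's middle plane at rail-top height over the rail, 5 mm to rack +y of stop_push. A dark fin on the robot side of the stop's grey carriage marks it. The carriage rides the rail at the plate's near end: rack x -73 to -47 mm, up to 61 mm over the worktop, 18 mm to each side of the middle plane. Axes as the rack's.
- stop_pad: Thin dark rubber pad on the jar side of the stop's plate, 76 x 3 x 70 mm (rack x -40 to +36 mm, 25 to 95 mm over the worktop); moves with the stop and must not be touched. Its origin is on the stop's middle plane, rack x = 0, at worktop height; axes as the rack's.
- clip_notch (a point): Bottom of the clip's notch, at rail-top height; a dark fin on the clip's robot side marks it. Axes as the rack's. When the stop is clicked in, stop_index lies here within 1 mm along the rail and the two fins stand one above the other. Where the clip sits along the rail varies.
- clip: Fixed steel clip, 36 mm long, on the rail; its origin is at worktop height, 60 mm to rack +x of its notch. Pushing the stop to +y, its spring plunger climbs a gentle hump 23 to 11 mm before the notch (push up to 4 N); then the push dips to nothing and the stop drops forward the last few mm; then a steep tooth holds it (14 N forces it past). Letting go at 7 to 9 N leaves it seated.
- tin: Food tin, 58 mm across, 72 mm high, loose on the rack's board beyond the clip; tin and shaker may have changed places; the nearer stands at least 24 mm from the seated stop's middle plane. Origin at the centre of its underside, z up.
- shaker: Small shaker with a grey top, 44 mm across, 90 mm high, standing loose on the rack's board beyond the clip. Origin at the centre of its underside, z up.
- glass: Clear drinking glass, 78 mm across, 92 mm high, standing loose on the worktop left of the rack. Origin at the centre of its underside, z up.
- lemon: Lemon, 72 x 57 x 58 mm, lying loose on the worktop right of the rack. Origin at its underside.

How it is judged:
By the outcome, as a careful person would: the job done as asked, in the order asked, and still so for the second after the job is handed in, with the robot touching nothing.
It also fails if it takes over 42 s, if anything falls off the work surface, if the arm or the gripper's body presses on something with over 40 N, if the wrist force passes 120 N, or if a joint passes its speed limit or range.

## Working session

There is one attempt and no reset: what is moved stays moved. The work goes in short steps, Python scripts to look and compute and a tool call to move; the robot and the scene stay as the last step left them, time stands still between calls to the robot, and variables do not carry over. Pictures are saved under pics/ and viewed, and the job is handed in when it is done.

Besides the shell and the picture viewer there is one more tool, called after "Emit:" as name(argument=value, ...) on one line, values as JSON. arm_command: Moves the arm, as the interface text tells. Its arguments: {"type":"object","properties":{"targets":{"type":"array"},"fingers":{"type":"number"},"squeeze":{"type":"number"}},"required":["targets"]}

```bash
mkdir -p pics; ls
python3 - <<'E'
from rig import r
import cv2,json
for n in ["scene","side","wrist"]:
    f=r.grab_frame(n); cv2.imwrite(f"pics/{n}0.png",f["image"])
    print(n,{k:v for k,v in f.items() if k!="image"})
print(r.sense())
E
```

```text
pics
scene {'fx': 480.529796648005, 'fy': 480.529796648005, 'cx': 309.99442254090184, 'cy': 230.4374387475429, 'xyz': array([ -21.76840617, -920.82915859,  844.52740372]), 'orientation': array([-2.1810328 ,  0.00818244, -0.52600635])}
side {'fx': 478.9472641328946, 'fy': 478.9472641328946, 'cx': 322.3820934357455, 'cy': 241.91506532629808, 'xyz': array([ 60.11116374, 867.64447161, 522.54838761]), 'orientation': array([-2.02177175, -0.026017  , -2.62684554])}
wrist {'fx': 371.64829954431775, 'fy': 371.64829954431775, 'cx': 316.3279103189412, 'cy': 238.13994807745283, 'xyz': array([ 233.46337631, -584.00778997,  373.82721036]), 'orientation': array([ 2.87086087e+00,  2.01384148e-03, -1.29872831e+00])}
{'clock': 0.15, 'qpos': array([-1.30135573e+00,  3.53490237e-01,  1.63393745e+00, -3.16798572e-05,
        1.15521775e+00, -2.40596906e-03]), 'qvel': array([-0.00106617, -0.00207366, -0.00289452,  0.00268818,  0.00033666,
       -0.00079309]), 'joint_efforts': array([ 6.78683737e-04, -6.05636358e+01, -3.42337596e+01,  2.37561795e-05,
        6.16733145e-03, -7.97128763e-06]), 'eef_pos': array([ 167.70129228, -601.67608222,  197.64449501]), 'tcp_rot': array([ 3.14156622e+00,  1.05284939e-03, -1.29893697e+00]), 'contact_force': array([-0.19788403, -0.31029359,  0.26833452]), 'wrist_torque': array([-0.03072507,  0.00771192, -0.03114426]), 'opening': 0.9987873916814759}
```

View pics/scene0.png

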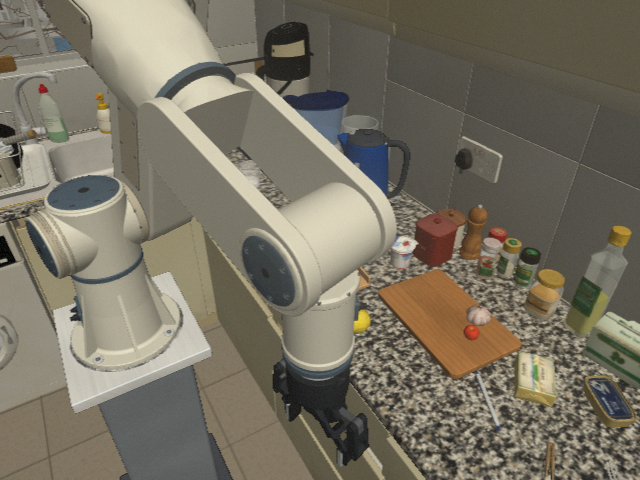

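View pics/side0.png

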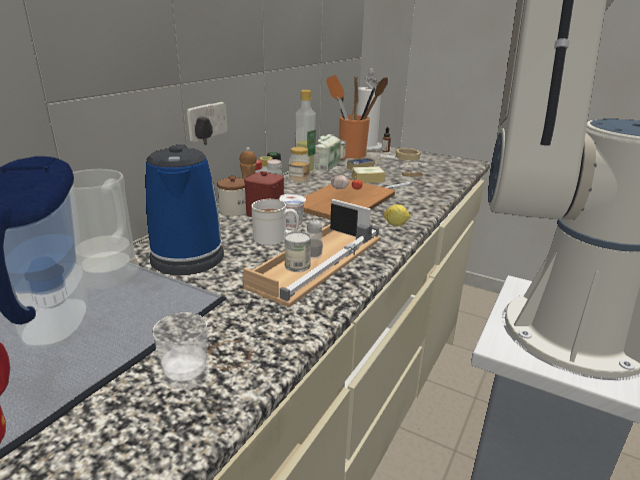

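View pics/wrist0.png

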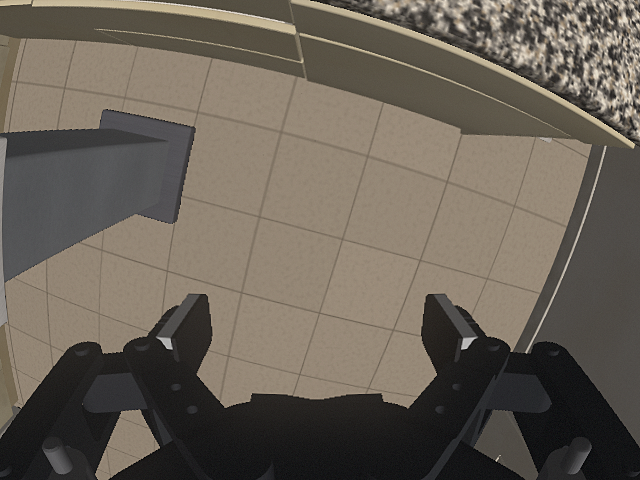

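Run:
```python
import cv2
i=cv2.imread("pics/side0.png")[190:305,235:415]
cv2.imwrite("pics/sidecrop.png",cv2.resize(i,None,fx=4.4,fy=4.4,interpolation=cv2.INTER_CUBIC))
```

```text
(no output)
```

View pics/sidecrop.png

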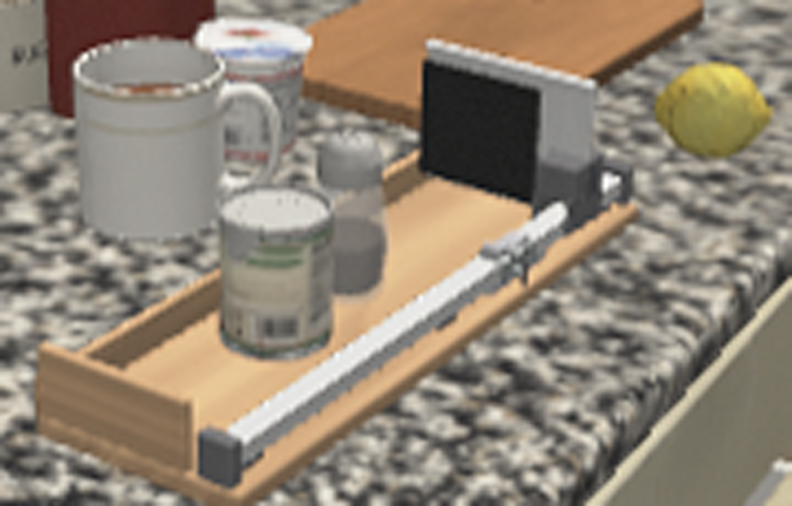

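```bash
cat > h.py <<'E'
import numpy as np,cv2
from scipy.spatial.transform import Rotation as R
from scipy.optimize import least_squares
def rot(o): return R.from_euler('xyz',o).as_matrix()
def proj(f,P,fish=False):
    P=np.atleast_2d(P); c=(P-f['xyz'])@rot(f['orientation'])
    if fish:
        rr=np.hypot(c[:,0],c[:,1]); th=np.arctan2(rr,c[:,2]); k=th/np.maximum(rr,1e-9)
        return np.c_[f['cx']+f['fx']*k*c[:,0],f['cy']+f['fy']*k*c[:,1]]
    return np.c_[f['cx']+f['fx']*c[:,0]/c[:,2],f['cy']+f['fy']*c[:,1]/c[:,2]]
def ray(f,p,fish=False):
    x=(np.array(p,float)-[f['cx'],f['cy']])/f['fx']
    if fish:
        th=np.hypot(*x); d=np.r_[x/th*np.sin(th),np.cos(th)] if th>1e-9 else np.r_[0,0,1.]
    else: d=np.r_[x,1]
    return rot(f['orientation'])@d
def hit(f,p,z,fish=False):
    d=ray(f,p,fish); return f['xyz']+d*(z-f['xyz'][2])/d[2]
def w(pose,P):
    x,y,a=pose; P=np.atleast_2d(P).astype(float); c,s=np.cos(a),np.sin(a)
    return np.c_[x+c*P[:,0]-s*P[:,1],y+s*P[:,0]+c*P[:,1],P[:,2]]
E
python3 - <<'E'
from h import *
f=dict(fx=478.9472641328946,fy=478.947,cx=322.3820934357455,cy=241.91506532629808,xyz=np.array([60.11116374,867.64447161,522.54838761]),orientation=[-2.02177175,-0.026017,-2.62684554])
P=[[-75,190,0],[-75,-190,12],[45,190,50],[45,190,0]]
c=np.array([[240,500],[635,207],[40,347],[38,430]])/4.4+[235,190]
S=[]
best=None
for a0 in [0,1.5,-1.5,3]:
    s=least_squares(lambda q:(proj(f,w(q,P))-c).ravel(),[500,0,a0])
    if best is None or s.cost<best.cost: best=s
q=best.x; print(q,best.cost,(best.fun).round(1))
for n,p,z in [("far",(430,42),105),("near",(597,85),105),("fin",(523,280),28),("tinbase",(275,355),12),("lemon",(712,155),0)]:
    h=hit(f,np.array(p)/4.4+[235,190],z); 
    c_,s_=np.cos(q[2]),np.sin(q[2]); d=h[:2]-q[:2]
    print(n,h.round(),(c_*d[0]+s_*d[1]).round(),(-s_*d[0]+c_*d[1]).round())
E
```

```text
[ 5.52273276e+02  1.25007633e+01 -6.70157146e-02] 10.721630695366535 [ 0.7  2.9  0.6 -2.3 -1.4 -2.3  0.2  0. ]
far [ 571. -110.  105.] 27.0 -121.0
near [ 466. -102.  105.] -78.0 -120.0
fin [462. -13.  28.] -89.0 -32.0
tinbase [543.  97.  12.] -15.0 84.0
lemon [ 460. -279.    0.] -73.0 -297.0
```

Emit:
arm_command(targets=[[-0.0195,-0.031,-0.002,0,0,0],[-0.0195,-0.031,-0.002,0,0,0],[-0.0195,-0.031,-0.002,0,0,0],[-0.0195,-0.031,-0.002,0,0,0],[-0.0195,-0.031,-0.002,0,0,0],[-0.0195,-0.031,-0.002,0,0,0],[-0.0195,-0.031,-0.002,0,0,0],[-0.0195,-0.031,-0.002,0,0,0],[-0.0195,-0.031,-0.002,0,0,0],[-0.0195,-0.031,-0.002,0,0,0],[-0.0195,-0.031,-0.002,0,0,0],[-0.0195,-0.031,-0.002,0,0,0],[-0.0195,-0.031,-0.002,0,0,0],[-0.0195,-0.031,-0.002,0,0,0],[-0.0195,-0.031,-0.002,0,0,0]], fingers=0)

```text
clock: 1.4
eef_pos: [538.0, -193.8, 228.2]
tcp_rot: [3.141, 0.0, -1.299]
contact_force: [1.2, -1.1, -0.6]
opening: -0.002
```

Emit:
arm_command(targets=[[0,0,0,0,0,-0.12],[0,0,0,0,0,-0.12],[0,0,0,0,0,-0.12],[0,0,0,0,0,-0.12],[0,0,0,0,0,-0.12],[0,0,0,0,0,-0.12],[0,0,0,0,0,-0.12],[0,0,0,0,0,-0.12],[0,0,0,0,0,-0.12],[0,0,0,0,0,-0.12],[0,0,0,0,0,-0.03],[0,0,0,0,0,0]])

```text
clock: 2.4
eef_pos: [537.0, -195.4, 227.9]
tcp_rot: [-3.141, 0.0, -0.068]
contact_force: [0.4, 0.1, 0.8]
opening: 0.001
```

Run:
```python
from rig import r
import cv2,pickle
F={}
for n in ["side","wrist"]:
    f=r.grab_frame(n); cv2.imwrite(f"pics/{n}1.png",f["image"]);F[n]=f
    print(f['xyz'],f['orientation'])
pickle.dump(F,open("f1.pkl","wb"))
s=r.sense();print(s['clock'],s['eef_pos'],s['tcp_rot'],s['contact_force'],s['opening'])
```

```text
[ 60.11116374 867.64447161 522.54838761] [-2.02177175 -0.026017   -2.62684554]
[ 542.25177884 -128.1667974   404.27187715] [ 2.87136801e+00  2.06562017e-04 -6.97879542e-02]
2.5 [ 537.0605262  -195.41803067  228.01001908] [-3.14146337e+00  3.25218667e-04 -7.07562217e-02] [-0.26685555  0.32013293  1.16227178] 0.00023140062433377098
```

View pics/wrist1.png

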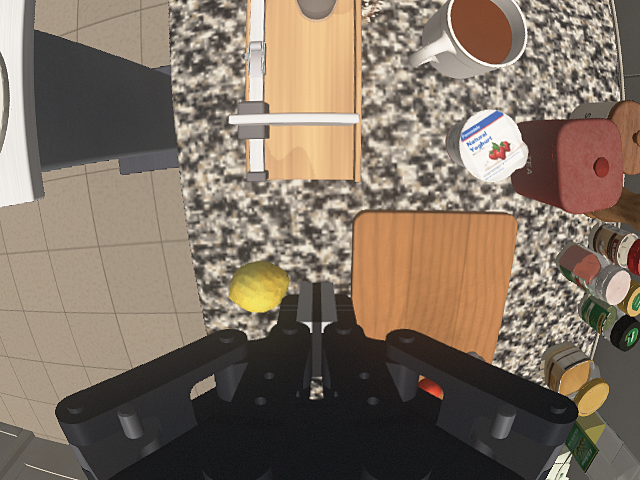

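Run:
```python
import cv2
i=cv2.imread("pics/wrist1.png")[0:200,200:400]
cv2.imwrite("pics/w1c.png",cv2.resize(i,None,fx=3,fy=3,interpolation=cv2.INTER_CUBIC))
```

```text
(no output)
```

View pics/w1c.png

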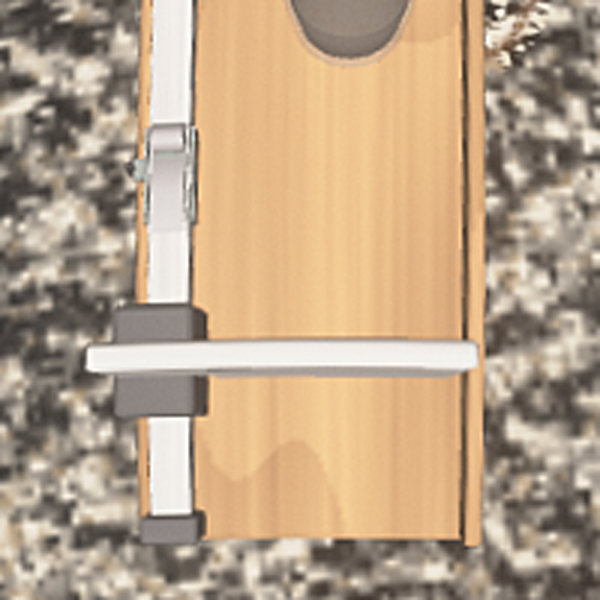

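```bash
cat > fit.py <<'E'
from h import *
import pickle
F=pickle.load(open("f1.pkl","rb")); f=F["wrist"]; g=F["side"]
C=lambda p:np.array(p)/3+[200,0]
def toR(q,h):
    c,s=np.cos(q[2]),np.sin(q[2]); d=h[:2]-q[:2]; return np.array([c*d[0]+s*d[1],-s*d[0]+c*d[1]])
sp=np.array([[240,500],[635,207],[40,347],[38,430]])/4.4+[235,190]
SP=[[-75,190,0],[-75,-190,12],[45,190,50],[45,190,0]]
def res(q):
    e=[]
    a=toR(q,hit(f,C((481,545)),33,1)); e+=list(a-[45,-190])
    for p,x in [((151,275),-67),((190,275),-53),((152,30),-67),((192,30),-53)]: e.append(toR(q,hit(f,C(p),30,1))[0]-x)
    e.append(toR(q,hit(f,C((330,540)),12,1))[1]+190); e.append(toR(q,hit(f,C((240,540)),12,1))[1]+190)
    e+=list(0.4*(proj(g,w(q,SP))-sp).ravel())
    return e
s=least_squares(res,[552,12,-.067]); q=s.x; print(q,s.fun.round(1)); np.save("q.npy",q)
P=lambda n,p,z: print(n,hit(f,C(p),z,1).round(1),toR(q,hit(f,C(p),z,1)).round(1))
P("plL",(87,358),103);P("plR",(478,356),103)
P("pl far edge",(280,340),103);P("pl near edge",(280,373),103);P("face below roll",(330,377),100)
P("carr far",(165,308),61);P("carr near",(165,415),61);P("carrL",(115,360),61)
for z in (20,30,36): P("clipfin",(135,168),z)
P("clip far",(165,124),32);P("clip near",(165,232),31)
P("shaker near",(352,64),12)
P("capnear",(170,543),33)
E
python3 fit.py
```

```text
[ 5.52480624e+02  1.69163905e+01 -6.96079871e-02] [-0.9  0.7  0.9  0.1  0.2 -0.  -0.3 -0.1 -0.3  1.6 -0.  -0.6 -1.2 -0.6
 -0.5  0.3]
plL [ 472.6 -106.6  103. ] [ -71.1 -128.7]
plR [ 577.7 -114.7  103. ] [  34.3 -129.6]
pl far edge [ 525.3 -107.   103. ] [ -18.5 -125.5]
pl near edge [ 524.6 -115.9  103. ] [ -18.6 -134.5]
face below roll [ 537.8 -118.   100. ] [  -5.3 -135.6]
carr far [488.5 -90.7  61. ] [ -56.3 -111.8]
carr near [ 485.9 -124.    61. ] [ -56.6 -145.2]
carrL [ 471.7 -105.2   61. ] [ -72.1 -127.5]
clipfin [475. -35.  20.] [-73.6 -57.2]
clipfin [476.8 -37.5  30. ] [-71.7 -59.5]
clipfin [477.8 -38.9  36. ] [-70.6 -60.9]
clip far [488.2 -23.5  32. ] [-61.4 -44.8]
clip near [485.7 -61.4  31. ] [-61.2 -82.8]
shaker near [552.1  -1.5  12. ] [  0.9 -18.4]
capnear [ 479.1 -166.8   33. ] [ -60.5 -188.4]
```

Emit:
arm_command(targets=[[-0.0022,-0.0098,0.0306,0,0,0],[-0.0022,-0.0098,0.0306,0,0,0],[-0.0022,-0.0098,0.0306,0,0,0],[-0.0022,-0.0098,0.0306,0,0,0],[-0.0022,-0.0098,0.0306,0,0,0],[0,0,0,0.07,0,0],[0,0,0,0.07,0,0],[0,0,0,0.06,0,0],[0,0,0,0,0,0],[0,0,0,0,0,0]], fingers=0)

```text
clock: 3.33
eef_pos: [529.3, -146.7, 74.8]
tcp_rot: [-2.943, 0.001, -0.072]
contact_force: [0.4, -0.0, -0.1]
opening: 0.0
```

```bash
cat > look.py <<'E'
import sys
from rig import r
from h import *
import pickle
n=sys.argv[1]; f=r.grab_frame("wrist"); pickle.dump(f,open(f"f{n}.pkl","wb"))
cv2.imwrite(f"pics/wrist{n}.png",f["image"])
s=r.sense(); q=np.load("q.npy"); c,sn=np.cos(q[2]),np.sin(q[2]); d=s['eef_pos'][:2]-q[:2]
print(s['clock'],"rack",(c*d[0]+sn*d[1]).round(1),(-sn*d[0]+c*d[1]).round(1),s['eef_pos'],s['tcp_rot'],s['contact_force'])
E
python3 look.py 2
```

```text
3.3833 rack -11.7 -164.4 [ 529.35804556 -146.24437508   74.99871791] [-2.94317699e+00  7.67150379e-04 -7.08709851e-02] [ 0.64346174 -0.49194665  0.48907465]
```

View pics/wrist2.png

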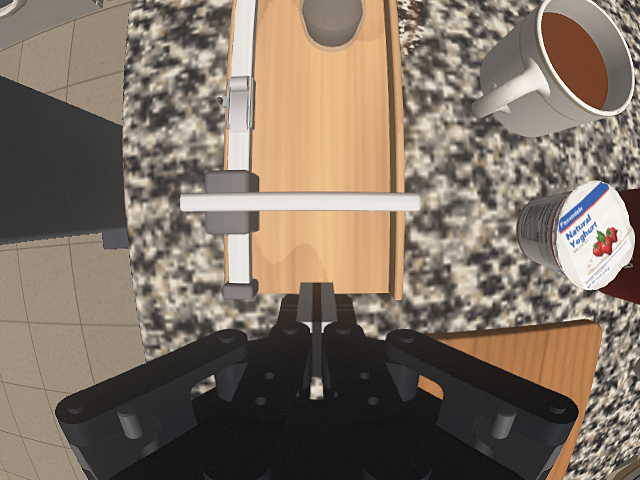

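Emit:
arm_command(targets=[[0,-0.00294,0.0006,0,0,0],[0,-0.00294,0.0006,0,0,0],[0,-0.00294,0.0006,0,0,0],[0,-0.00294,0.0006,0,0,0],[0,-0.00294,0.0006,0,0,0],[0,-0.00196,0.0004,0,0,0],[0,-0.00196,0.0004,0,0,0],[0,-0.00196,0.0004,0,0,0],[0,-0.00196,0.0004,0,0,0],[0,-0.00196,0.0004,0,0,0]])

```text
clock: 4.22
eef_pos: [531.3, -120.7, 75.1]
tcp_rot: [-2.942, 0.0, -0.069]
contact_force: [0.1, 0.0, 0.5]
opening: 0.002
```

```bash
python3 look.py 3
```

```text
4.2667 rack -11.6 -138.5 [ 531.30427398 -120.4402369    75.14834882] [-2.94141605e+00  1.03141601e-04 -6.90376637e-02] [ 0.28139202  1.18505277 -0.22282867]
```

View pics/wrist3.png

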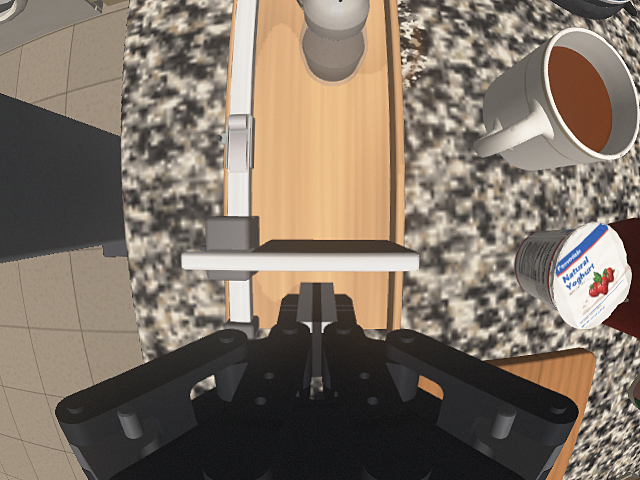

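Emit:
arm_command(targets=[[0,-0.00196,0.0004,0,0,0],[0,-0.00196,0.0004,0,0,0],[0,-0.00196,0.0004,0,0,0],[0,-0.00196,0.0004,0,0,0],[0,-0.00196,0.0004,0,0,0],[0,-0.00196,0.0004,0,0,0],[0,-0.00196,0.0004,0,0,0],[0,-0.00196,0.0004,0,0,0]])

```text
clock: 4.93
eef_pos: [532.4, -104.7, 75.1]
tcp_rot: [-2.942, -0.0, -0.069]
contact_force: [1.0, -0.8, -0.1]
opening: 0.002
```

```bash
python3 look.py 4
python3 - <<'E'
import cv2
i=cv2.imread("pics/wrist4.png")[80:340,170:430]
cv2.imwrite("pics/w4c.png",cv2.resize(i,None,fx=2.3,fy=2.3,interpolation=cv2.INTER_CUBIC))
E
```

```text
4.9833 rack -11.6 -122.4 [ 532.39534472 -104.41228645   75.12893377] [-2.94141953e+00  1.06475823e-04 -6.89145579e-02] [ 0.31688365 -0.03470531  0.86181365]
```

View pics/w4c.png

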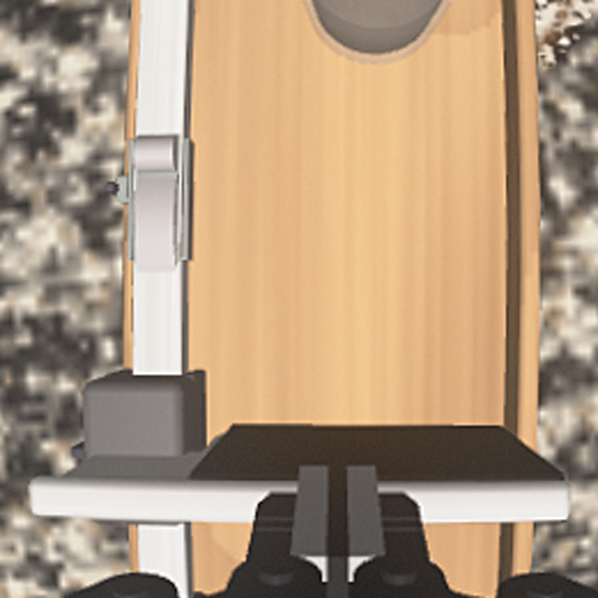

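Run:
```python
from h import *
import pickle
from rig import r
q=np.load("q.npy"); f=pickle.load(open("f4.pkl","rb"))
s=r.sense(); T=rot(s['tcp_rot']); p=s['eef_pos']
for l in ([0,0,0],[0,-11,0],[0,11,0],[0,0,-30],[0,-11,-30],[0,-11,-19]): print(l,(p+T@np.array(l,float)).round(1),proj(f,p+T@np.array(l,float),1).round(1))
print(f['xyz'],f['orientation'])
def toR(h):
    c,s=np.cos(q[2]),np.sin(q[2]); d=h[:2]-q[:2]; return np.array([c*d[0]+s*d[1],-s*d[0]+c*d[1]]).round(1)
C=lambda a:np.array(a)/2.3+[170,80]
for n,a,z in [("L",(30,495),103),("R",(570,490),103),("far",(200,480),105),("near",(200,522),103),("carrfar",(140,375),61),("fin",(110,188),25),("carrL",(85,420),61)]: print(n,toR(hit(f,C(a),z,1)))
i=cv2.imread("pics/wrist4.png")[230:350,250:400]
cv2.imwrite("pics/w4d.png",cv2.resize(i,None,fx=5,fy=5,interpolation=cv2.INTER_NEAREST))
f=r.grab_frame("side"); cv2.imwrite("pics/side4.png",f["image"]); cv2.imwrite("pics/side4c.png",cv2.resize(f["image"][160:310,230:430],None,fx=4,fy=4,interpolation=cv2.INTER_CUBIC))
```

```text
[0, 0, 0] [ 532.4 -104.4   75.1] [[315.3 273.1]]
[0, -11, 0] [533.1 -93.7  77.3] [[315.2 252.5]]
[0, 11, 0] [ 531.7 -115.2   72.9] [[315.3 292.9]]
[0, 0, -30] [ 532.  -110.4  104.5] [[315.1 297.8]]
[0, -11, -30] [532.7 -99.6 106.7] [[315.1 274.1]]
[0, -11, -19] [532.9 -97.4  95.9] [[315.1 265.3]]
[535.02000186 -73.60388024 261.4001613 ] [ 3.07124478e+00 -2.21224641e-04 -6.87095559e-02]
L [ -71.8 -128.8]
R [  34.3 -127.2]
far [ -36.7 -124.5]
near [ -37.3 -133.2]
carrfar [ -58.1 -108.4]
fin [-75.4 -58.2]
carrL [ -72.3 -119.4]
```

View pics/w4d.png

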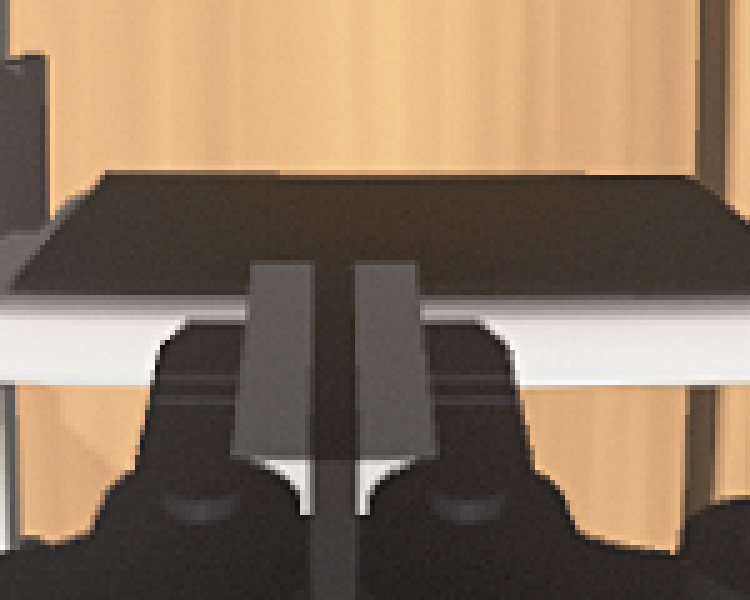

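View pics/side4c.png

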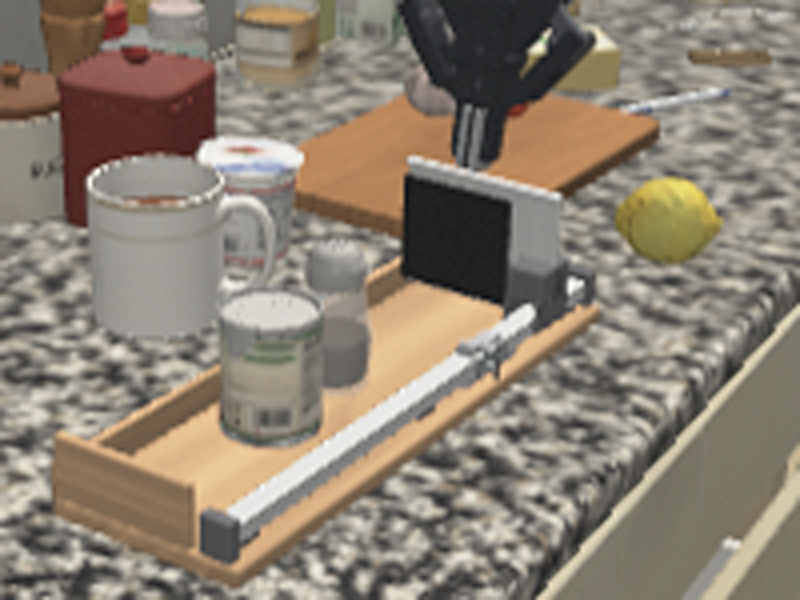

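Run:
```python
from h import *
import pickle
from rig import r
s=r.sense(); T=rot(s['tcp_rot']); p=s['eef_pos']
g=pickle.load(open("f1.pkl","rb"))["side"]
for l in ([0,0,0],[0,-11,0],[0,0,-20],[0,0,-40],[0,-11,-40]): print(l,((proj(g,p+T@np.array(l,float))-[310,170])*8).round(0))
i=cv2.imread("pics/side4.png")
cv2.imwrite("pics/s4d.png",cv2.resize(i[170:240,310:390],None,fx=8,fy=8,interpolation=cv2.INTER_NEAREST))
f0=cv2.imread("pics/scene0.png")
g=r.grab_frame("scene"); cv2.imwrite("pics/scene4.png",g["image"])
```

```text
[0, 0, 0] [[283. 358.]]
[0, -11, 0] [[265. 363.]]
[0, 0, -20] [[292. 295.]]
[0, 0, -40] [[302. 230.]]
[0, -11, -40] [[284. 233.]]
```

View pics/s4d.png

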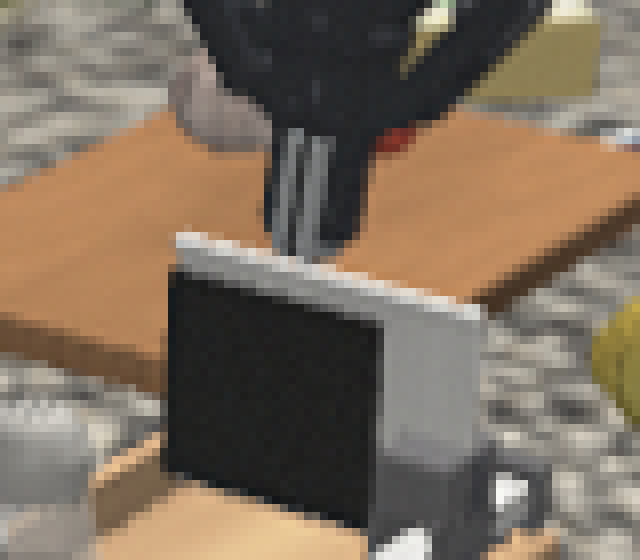

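View pics/scene4.png

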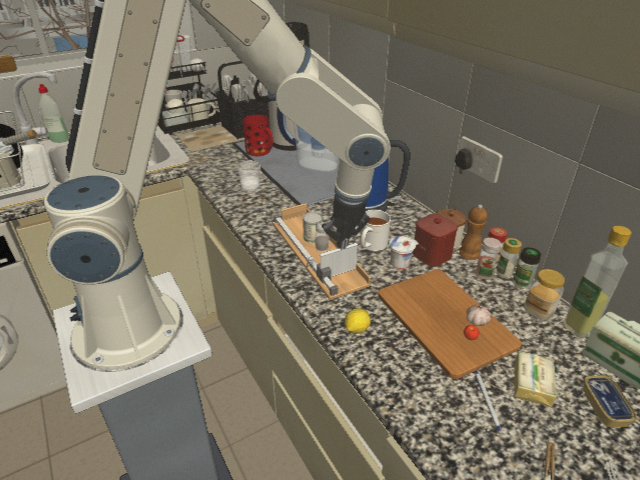

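The stop hasn't moved. The fingertips are physically above the plate, so the real tip is about 35 mm short of the reported TCP. I'll retrace the path and measure the real tip.

Emit:
arm_command(targets=[[0,0.0049,-0.001,0,0,0],[0,0.0049,-0.001,0,0,0],[0,0.0049,-0.001,0,0,0],[0,0.0049,-0.001,0,0,0],[0,0.0049,-0.001,0,0,0],[0,0.0049,-0.001,0,0,0],[0,0.0049,-0.001,0,0,0],[0,0.0049,-0.001,0,0,0],[0,0.0049,-0.001,0,0,0],[0,0,0,0,0,0]])

```text
clock: 5.92
eef_pos: [529.4, -150.8, 75.2]
tcp_rot: [-2.942, -0.0, -0.07]
contact_force: [0.5, 0.4, -0.1]
opening: 0.003
```

```bash
python3 look.py 5
python3 - <<'E'
from h import *
from rig import r
s=r.sense(); T=rot(s['tcp_rot']); p=s['eef_pos']
g=r.grab_frame("side"); i=g["image"]
for l in ([0,0,0],[0,-11,0],[0,0,-20],[0,0,-40],[0,-11,-40]): print(l,((proj(g,p+T@np.array(l,float))-[310,150])*8).round(0))
cv2.imwrite("pics/s5d.png",cv2.resize(i[150:220,310:400],None,fx=8,fy=8,interpolation=cv2.INTER_CUBIC))
g=r.grab_frame("scene"); i=g["image"]
for l in ([0,0,0],[0,-11,0],[0,0,-20],[0,0,-40],[0,-11,-40]): print(l,((proj(g,p+T@np.array(l,float))-[310,200])*7).round(0))
cv2.imwrite("pics/c5d.png",cv2.resize(i[200:280,310:410],None,fx=7,fy=7,interpolation=cv2.INTER_CUBIC))
E
```

```text
5.9667 rack -11.4 -168.4 [ 529.35038729 -150.30206492   75.1943528 ] [-2.94160682e+00 -8.70726590e-05 -6.96567098e-02] [ 0.54956247  0.18964044 -0.21506058]
[0, 0, 0] [[358. 473.]]
[0, -11, 0] [[341. 477.]]
[0, 0, -20] [[367. 411.]]
[0, 0, -40] [[377. 348.]]
[0, -11, -40] [[360. 351.]]
[0, 0, 0] [[266. 461.]]
[0, -11, 0] [[252. 439.]]
[0, 0, -20] [[274. 425.]]
[0, 0, -40] [[282. 387.]]
[0, -11, -40] [[267. 366.]]
```

View pics/s5d.png

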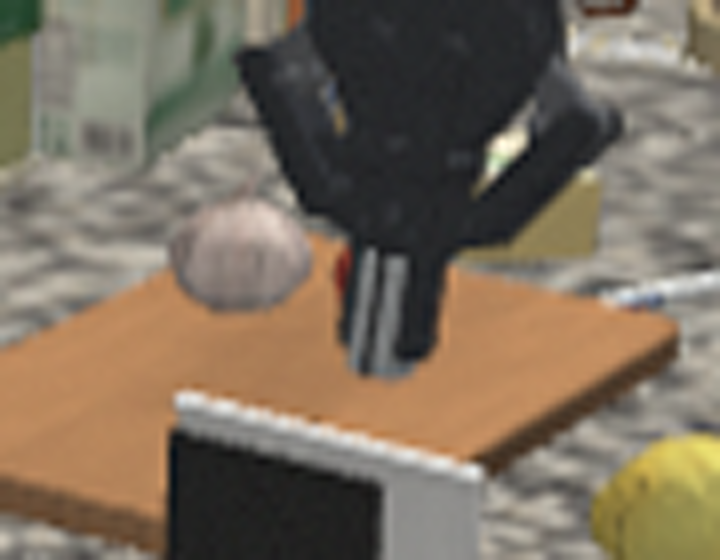

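View pics/c5d.png

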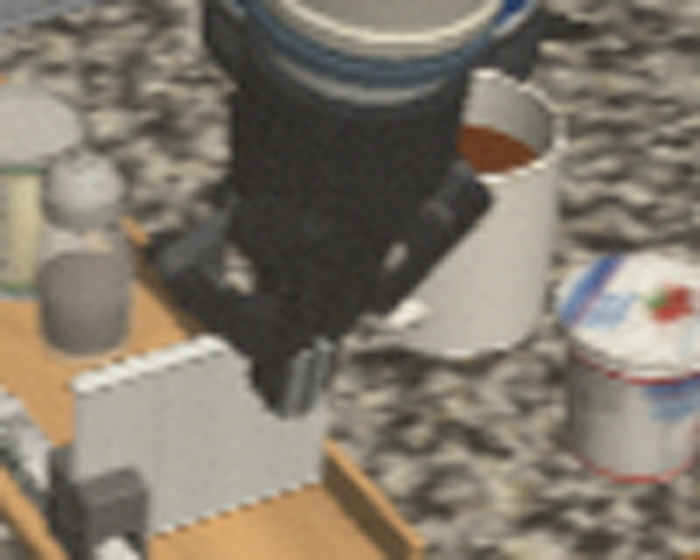

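Emit:
arm_command(targets=[[0,0.0023,0.0114,0,0,0],[0,0.0023,0.0114,0,0,0],[0,0.0023,0.0114,0,0,0],[0,0,0,0,0,0],[0,-0.00294,0.0006,0,0,0],[0,-0.00294,0.0006,0,0,0],[0,-0.00294,0.0006,0,0,0],[0,-0.00294,0.0006,0,0,0],[0,-0.00294,0.0006,0,0,0],[0,-0.00294,0.0006,0,0,0],[0,-0.00294,0.0006,0,0,0],[0,-0.00294,0.0006,0,0,0],[0,0,0,0,0,0]])

```text
clock: 7.15
eef_pos: [531.0, -125.3, 40.3]
tcp_rot: [-2.941, 0.0, -0.069]
contact_force: [1.3, 0.5, 0.8]
opening: -0.002
```

```bash
python3 look.py 6
python3 - <<'E'
from h import *
from rig import r
g=r.grab_frame("scene"); i=g["image"]
cv2.imwrite("pics/c6d.png",cv2.resize(i[200:280,310:410],None,fx=7,fy=7,interpolation=cv2.INTER_CUBIC))
E
```

```text
7.2 rack -11.6 -143.6 [ 530.96665408 -125.49142707   40.31948546] [-2.94157620e+00  6.08284052e-06 -6.85289083e-02] [ 0.307251    0.16932236 -0.78714324]
```

View pics/wrist6.png

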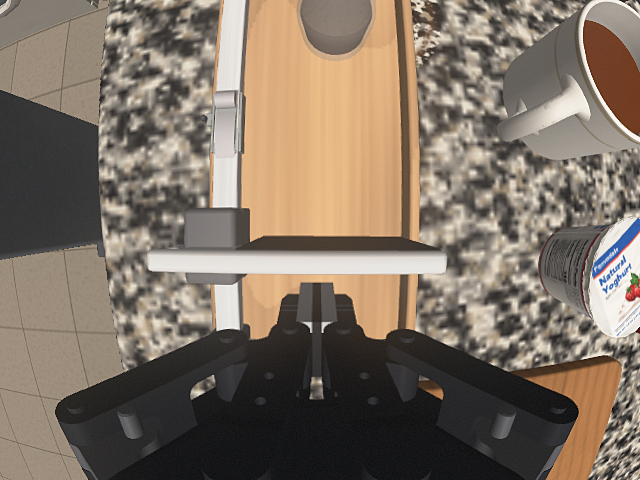

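View pics/c6d.png

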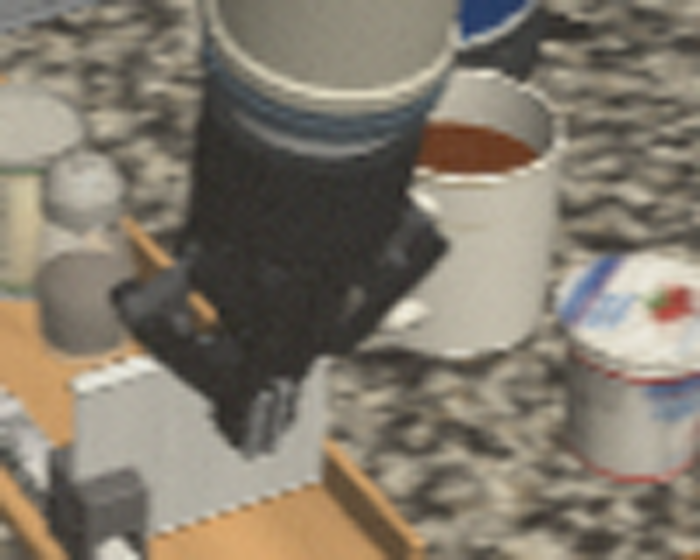

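Run:
```python
from h import *
import pickle
q=np.load("q.npy"); f=pickle.load(open("f6.pkl","rb"))
def toR(h):
    c,s=np.cos(q[2]),np.sin(q[2]); d=h[:2]-q[:2]; return np.array([c*d[0]+s*d[1],-s*d[0]+c*d[1]]).round(1)
for n,a in [("handle",(500,130)),("mugL",(505,50)),("yog",(541,255)),("plate near",(300,274))]:
  print(n,[toR(hit(f,a,z,1)) for z in (30,60,90,103)])
print("knuckle px at depth: tool-frame", ray(f,(60,412),1)@rot(f['orientation']))
```

```text
handle [array([ 96.1, -62.5]), array([ 79.7, -70.1]), array([ 63.3, -77.7]), array([ 56.2, -81. ])]
mugL [array([105.4,  -9.2]), array([ 87.6, -24.9]), array([ 69.8, -40.6]), array([ 62.1, -47.4])]
yog [array([ 125.7, -136.1]), array([ 104.8, -132.4]), array([  83.9, -128.8]), array([  74.9, -127.2])]
plate near [array([ -19.8, -145.3]), array([ -18.5, -140.2]), array([ -17.2, -135.2]), array([ -16.6, -133. ])]
knuckle px at depth: tool-frame [-0.6125949   0.41550598  0.67237063]
```

Emit:
arm_command(targets=[[0,-0.00196,0.0004,0,0,0],[0,-0.00196,0.0004,0,0,0],[0,-0.00196,0.0004,0,0,0],[0,-0.00196,0.0004,0,0,0],[0,-0.00196,0.0004,0,0,0],[0,-0.00196,0.0004,0,0,0],[0,-0.00196,0.0004,0,0,0],[0,-0.00196,0.0004,0,0,0],[0,-0.00196,0.0004,0,0,0],[0,-0.00196,0.0004,0,0,0]])

```text
clock: 8.08
eef_pos: [532.4, -105.7, 40.2]
tcp_rot: [-2.942, -0.0, -0.069]
contact_force: [-0.4, -0.6, -0.3]
opening: -0.0
```

```bash
python3 look.py 7
```

```text
8.1333 rack -11.6 -123.4 [ 532.37221262 -105.35570032   40.24265387] [-2.94138289e+00  7.35187659e-05 -6.89659305e-02] [-0.89056443  0.59018417 -0.07288934]
```

View pics/wrist7.png

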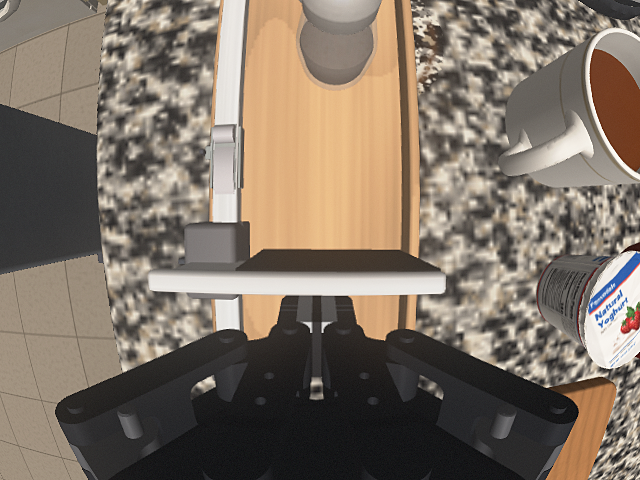

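```bash
cat > st.py <<'E'
from h import *
import pickle,sys
# usage st.py n  x,y,z ...
q=np.load("q.npy"); f=pickle.load(open(f"f{sys.argv[1]}.pkl","rb"))
for a in sys.argv[2:]:
    x,y,z=map(float,a.split(','))
    h=hit(f,(x,y),z,1); c,s=np.cos(q[2]),np.sin(q[2]); d=h[:2]-q[:2]; print(a,np.array([c*d[0]+s*d[1],-s*d[0]+c*d[1]]).round(1))
E
python3 st.py 6 300,274,103 218,209,61 203,124,25; python3 st.py 7 300,294,103 218,223,61 203,152,25
```

```text
300,274,103 [ -16.6 -133. ]
218,209,61 [ -56.  -110.5]
203,124,25 [-75.5 -61.5]
300,294,103 [ -16.6 -120.2]
218,223,61 [-55.9 -97.3]
203,152,25 [-74.8 -58.2]
```

Emit:
arm_command(targets=[[0,-0.00294,0.0006,0,0,0],[0,-0.00294,0.0006,0,0,0],[0,-0.00294,0.0006,0,0,0],[0,-0.00294,0.0006,0,0,0],[0,-0.00294,0.0006,0,0,0],[0,-0.00294,0.0006,0,0,0],[0,-0.00294,0.0006,0,0,0],[0,-0.00294,0.0006,0,0,0],[0,-0.00294,0.0006,0,0,0],[0,0,0,0,0,0]])

```text
clock: 8.97
eef_pos: [534.1, -78.3, 40.2]
tcp_rot: [-2.941, 0.0, -0.069]
contact_force: [-0.6, -0.3, -0.4]
opening: -0.005
```

```bash
python3 look.py 8
```

```text
9.0167 rack -11.8 -96.4 [534.04257095 -78.45894711  40.17439909] [-2.94131307e+00  3.97329018e-04 -6.85570561e-02] [-0.31482106 -1.28871633 -0.10440375]
```

View pics/wrist8.png

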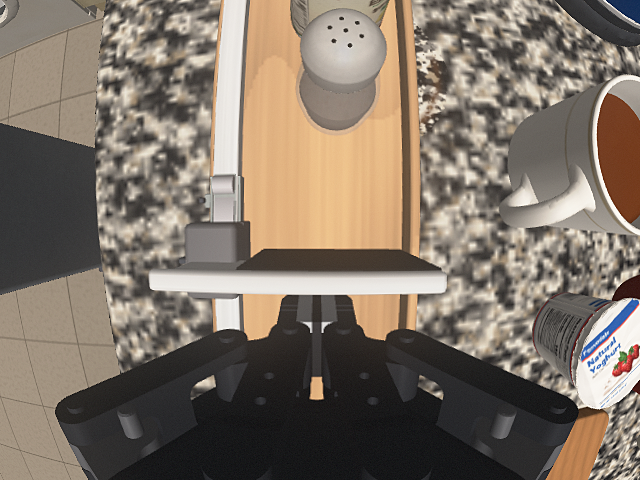

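Emit:
arm_command(targets=[[0,-0.00147,0.0003,0,0,0],[0,-0.00147,0.0003,0,0,0],[0,-0.00147,0.0003,0,0,0],[0,-0.00147,0.0003,0,0,0],[0,-0.00147,0.0003,0,0,0],[0,-0.00147,0.0003,0,0,0],[0,0,0,0,0,0]])

```text
clock: 9.6
eef_pos: [534.8, -69.8, 40.2]
tcp_rot: [-2.942, 0.0, -0.069]
contact_force: [-0.4, -1.0, -0.2]
opening: -0.004
```

Emit:
arm_command(targets=[[0,-0.00098,0.0002,0,0,0],[0,-0.00098,0.0002,0,0,0],[0,-0.00098,0.0002,0,0,0],[0,0,0,0,0,0]])

```text
clock: 9.93
eef_pos: [535.0, -66.9, 40.2]
tcp_rot: [-2.942, -0.0, -0.069]
contact_force: [-0.4, -3.0, 0.9]
opening: 0.0
```

Emit:
arm_command(targets=[[0,-0.00098,0.0002,0,0,0],[0,-0.00098,0.0002,0,0,0],[0,-0.00098,0.0002,0,0,0],[0,0,0,0,0,0]])

```text
clock: 10.27
eef_pos: [535.3, -63.8, 40.2]
tcp_rot: [-2.942, -0.0, -0.069]
contact_force: [-0.6, -2.4, 0.6]
opening: -0.001
```

Emit:
arm_command(targets=[[0,-0.00098,0.0002,0,0,0],[0,-0.00098,0.0002,0,0,0],[0,0,0,0,0,0]])

```text
clock: 10.52
eef_pos: [535.4, -61.7, 40.2]
tcp_rot: [-2.941, 0.0, -0.069]
contact_force: [-0.6, -2.0, -0.6]
opening: 0.001
```

Emit:
arm_command(targets=[[0,-0.00098,0.0002,0,0,0],[0,-0.00098,0.0002,0,0,0],[0,0,0,0,0,0]])

```text
clock: 10.77
eef_pos: [535.5, -59.7, 40.2]
tcp_rot: [-2.941, -0.0, -0.069]
contact_force: [-0.7, -1.0, 0.3]
opening: -0.001
```

Emit:
arm_command(targets=[[0,-0.00098,0.0002,0,0,0],[0,-0.00098,0.0002,0,0,0],[0,0,0,0,0,0]])

```text
clock: 11.02
eef_pos: [535.7, -57.7, 40.2]
tcp_rot: [-2.941, -0.0, -0.069]
contact_force: [-1.3, -0.2, 0.5]
opening: 0.0
```

```bash
python3 look.py 9;  python3 - <<'E'
import cv2
i=cv2.imread("pics/wrist9.png")[140:340,140:400]
cv2.imwrite("pics/w9c.png",cv2.resize(i,None,fx=3,fy=3,interpolation=cv2.INTER_CUBIC))
E
```

```text
11.0667 rack -11.6 -75.6 [535.68739369 -57.72851038  40.18536181] [-2.94133949e+00  4.29746063e-05 -6.90237580e-02] [ 0.18869096 -0.54477205  0.56968308]
```

View pics/w9c.png

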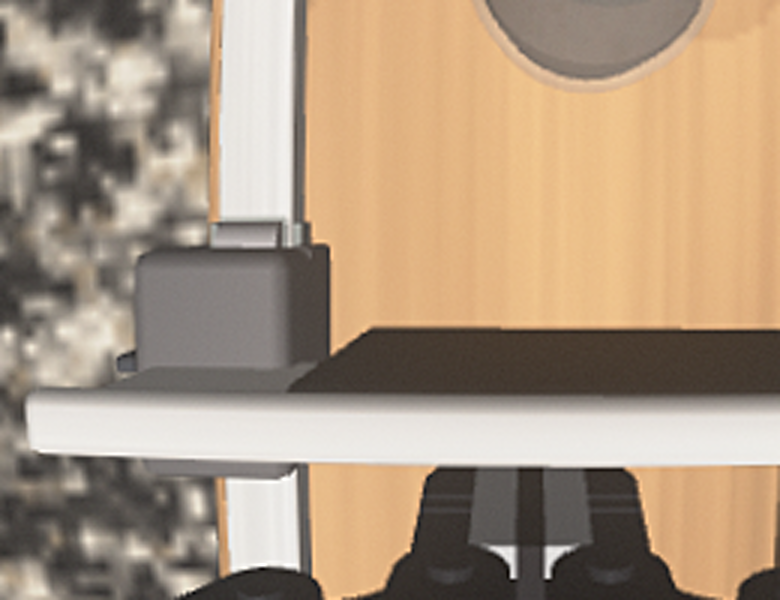

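```bash
python3 st.py 9 206.7,224,61 200,294,103
```

```text
206.7,224,61 [-61.4 -49.6]
200,294,103 [-51.9 -72.8]
```

Emit:
arm_command(targets=[[0,-0.00098,0.0002,0,0,0],[0,-0.00098,0.0002,0,0,0],[0,0,0,0,0,0]])

```text
clock: 11.32
eef_pos: [535.8, -55.8, 40.2]
tcp_rot: [-2.941, 0.0, -0.069]
contact_force: [-0.5, 0.5, 0.8]
opening: -0.0
```

Emit:
arm_command(targets=[[0,-0.00098,0.0002,0,0,0],[0,-0.00098,0.0002,0,0,0],[0,0,0,0,0,0]])

```text
clock: 11.57
eef_pos: [536.0, -53.7, 40.2]
tcp_rot: [-2.941, 0.0, -0.069]
contact_force: [0.0, -0.7, -0.2]
opening: 0.006
```

Emit:
arm_command(targets=[[0,-0.00098,0.0002,0,0,0],[0,0,0,0,0,0]])

```text
clock: 11.73
eef_pos: [536.0, -52.8, 40.2]
tcp_rot: [-2.941, 0.0, -0.069]
contact_force: [0.6, 0.1, -0.7]
opening: 0.001
```

```bash
python3 look.py 10;  python3 - <<'E'
import cv2
i=cv2.imread("pics/wrist10.png")[140:340,140:400]
cv2.imwrite("pics/w10c.png",cv2.resize(i,None,fx=3,fy=3,interpolation=cv2.INTER_CUBIC))
E
```

```text
11.7833 rack -11.5 -70.7 [536.06423218 -52.85660163  40.20233537] [-2.94147754e+00 -8.72384409e-05 -6.90217936e-02] [-0.53097415 -0.49726637 -0.83408904]
```

View pics/w10c.png

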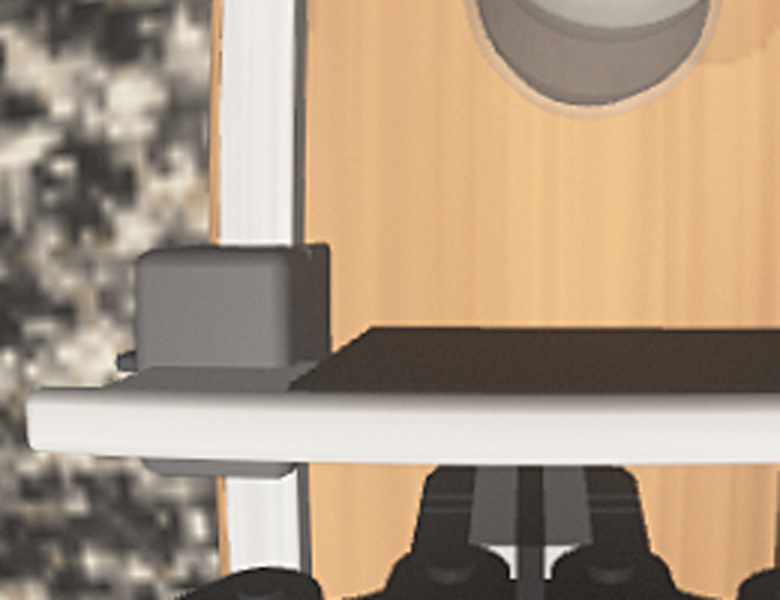

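Emit:
arm_command(targets=[[0,-0.00098,0.0002,0,0,0],[0,0,0,0,0,0]])

```text
clock: 11.95
eef_pos: [536.1, -51.8, 40.2]
tcp_rot: [-2.941, 0.0, -0.069]
contact_force: [-0.2, -0.3, 0.7]
opening: 0.001
```

Emit:
arm_command(targets=[[0,-0.00098,0.0002,0,0,0],[0,0,0,0,0,0]])

```text
clock: 12.12
eef_pos: [536.2, -50.9, 40.2]
tcp_rot: [-2.942, 0.0, -0.069]
contact_force: [0.1, -0.1, -0.0]
opening: 0.001
```

Emit:
arm_command(targets=[[0,-0.0005,0.0001,0,0,0],[0,0,0,0,0,0]])

```text
clock: 12.28
eef_pos: [536.2, -50.4, 40.2]
tcp_rot: [-2.942, 0.0, -0.069]
contact_force: [0.1, -0.1, 0.8]
opening: -0.0
```

Emit:
arm_command(targets=[[0,-0.0005,0.0001,0,0,0],[0,0,0,0,0,0]])

```text
clock: 12.45
eef_pos: [536.2, -49.9, 40.2]
tcp_rot: [-2.942, 0.0, -0.069]
contact_force: [0.7, 0.5, 0.0]
opening: -0.001
```

```bash
python3 look.py 11;  python3 - <<'E'
import cv2
i=cv2.imread("pics/wrist11.png")[140:340,140:400]
cv2.imwrite("pics/w11c.png",cv2.resize(i,None,fx=3,fy=3,interpolation=cv2.INTER_CUBIC))
from rig import r
f=r.grab_frame("side"); cv2.imwrite("pics/side11c.png",cv2.resize(f["image"][200:280,280:390],None,fx=7,fy=7,interpolation=cv2.INTER_CUBIC))
E
```

```text
12.5 rack -11.6 -67.8 [536.22308666 -49.95267534  40.16463591] [-2.94158724e+00 -3.14775120e-06 -6.89696378e-02] [-0.70771172 -0.78754206 -0.15422762]
```

View pics/w11c.png

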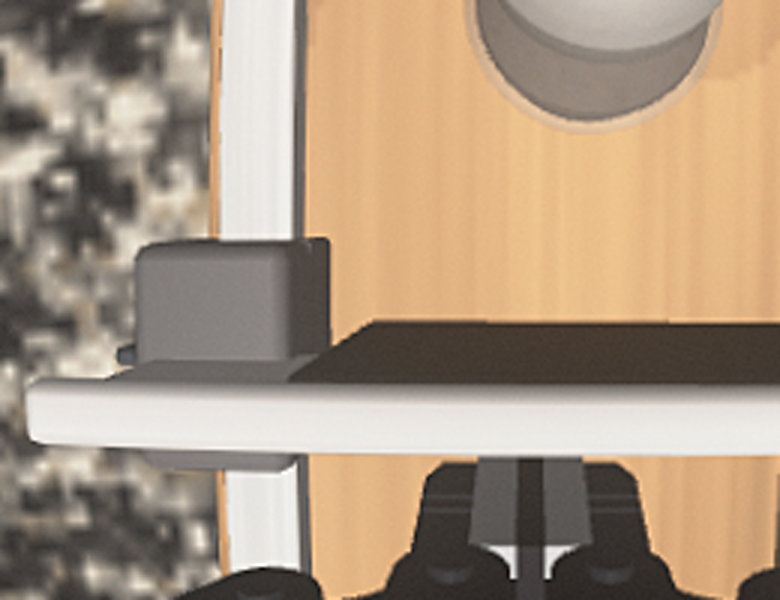

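View pics/side11c.png

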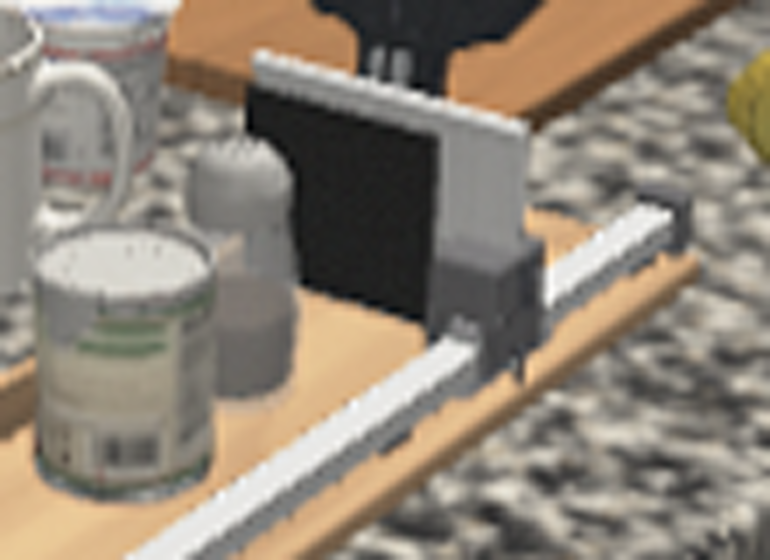

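It has dropped ahead of the fingers by about 2 mm. I'll close the gap gently to confirm the tooth is holding.

Emit:
arm_command(targets=[[0,-0.00098,0.0002,0,0,0],[0,0,0,0,0,0]])

```text
clock: 12.72
eef_pos: [536.3, -48.9, 40.2]
tcp_rot: [-2.942, 0.0, -0.069]
contact_force: [1.1, -1.5, -1.2]
opening: -0.0
```

Emit:
arm_command(targets=[[0,-0.0005,0.0001,0,0,0],[0,0,0,0,0,0]])

```text
clock: 12.88
eef_pos: [536.3, -48.5, 40.2]
tcp_rot: [-2.942, -0.0, -0.069]
contact_force: [-0.5, -1.2, -0.6]
opening: -0.002
```

Emit:
arm_command(targets=[[0,-0.0005,0.0001,0,0,0],[0,0,0,0,0,0]])

```text
clock: 13.05
eef_pos: [536.4, -48.2, 40.2]
tcp_rot: [-2.942, -0.0, -0.069]
contact_force: [-0.9, -3.0, -0.1]
opening: 0.009
```

Emit:
arm_command(targets=[[0,-0.0003,0.0001,0,0,0],[0,0,0,0,0,0]])

```text
clock: 13.22
eef_pos: [536.4, -48.0, 40.2]
tcp_rot: [-2.942, -0.0, -0.069]
contact_force: [-1.2, -4.6, 0.1]
opening: -0.002
```

Emit:
arm_command(targets=[[0,-0.0003,0.0001,0,0,0],[0,0,0,0,0,0]])

```text
clock: 13.38
eef_pos: [536.4, -47.8, 40.1]
tcp_rot: [-2.942, -0.0, -0.069]
contact_force: [-1.0, -5.4, 1.4]
opening: 0.0
```

Emit:
arm_command(targets=[[0,-0.0003,0.0001,0,0,0],[0,0,0,0,0,0]])

```text
clock: 13.55
eef_pos: [536.5, -47.7, 40.1]
tcp_rot: [-2.943, -0.0, -0.069]
contact_force: [-1.8, -7.1, 2.6]
opening: -0.001
```

Emit:
arm_command(targets=[[0,-0.0002,0,0,0,0],[0,0,0,0,0,0]])

```text
clock: 13.72
eef_pos: [536.5, -47.7, 40.1]
tcp_rot: [-2.943, -0.0, -0.069]
contact_force: [-2.0, -7.7, 1.5]
opening: 0.003
```

The tooth is holding at about 8 N, so I'm backing off.

Emit:
arm_command(targets=[[0,0.00098,-0.0002,0,0,0],[0,0.00196,-0.0004,0,0,0],[0,0.0049,-0.001,0,0,0],[0,0.0049,-0.001,0,0,0],[0,0.0098,-0.002,0,0,0],[0,0.0098,-0.002,0,0,0],[0,-0.004,-0.0196,0,0,0],[0,-0.004,-0.0196,0,0,0],[0,-0.004,-0.0196,0,0,0],[0,-0.004,-0.0196,0,0,0],[0,0,0,0,0,0]])

```text
clock: 14.63
eef_pos: [536.4, -81.2, 123.7]
tcp_rot: [-2.943, -0.005, -0.07]
contact_force: [1.2, -1.4, 0.3]
opening: -0.003
```

```bash
python3 look.py 12;  python3 - <<'E'
import cv2
from rig import r
f=r.grab_frame("side"); cv2.imwrite("pics/side12c.png",cv2.resize(f["image"][200:280,280:390],None,fx=7,fy=7,interpolation=cv2.INTER_CUBIC))
E
```

```text
14.6833 rack -10.0 -98.8 [535.6246409  -80.91822561 122.0128272 ] [-2.94245069 -0.00391348 -0.06963951] [0.14117312 0.41546067 0.19300054]
```

View pics/wrist12.png

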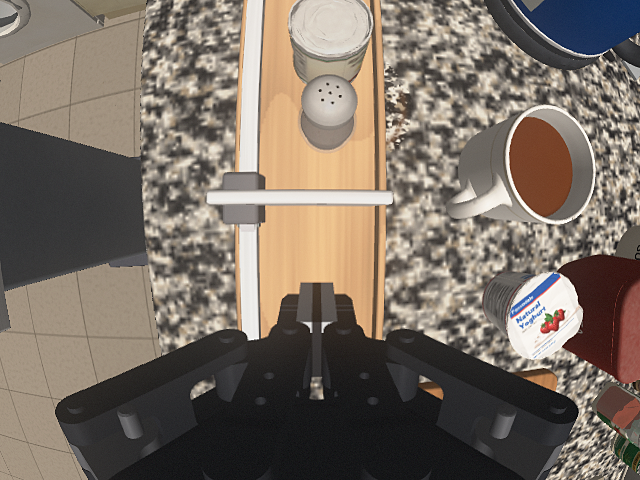

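View pics/side12c.png

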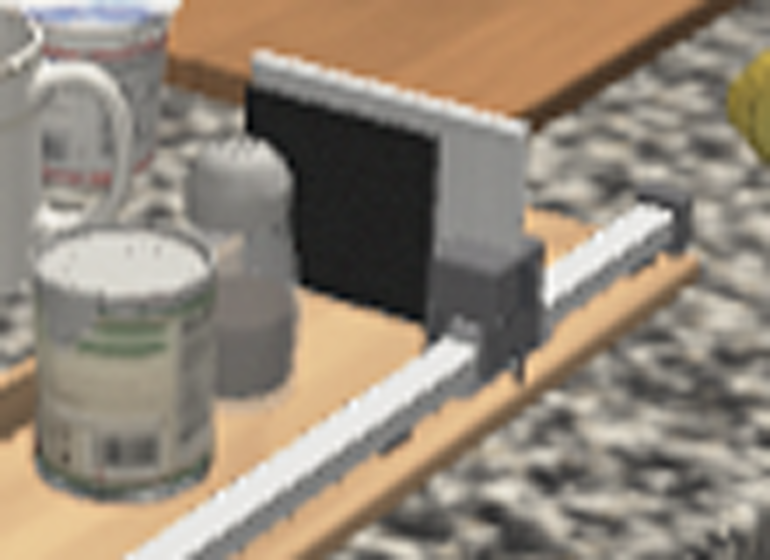

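```bash
python3 - <<'E'
import cv2
i=cv2.imread("pics/wrist12.png")[160:240,190:280]
cv2.imwrite("pics/w12c.png",cv2.resize(i,None,fx=7,fy=7,interpolation=cv2.INTER_CUBIC))
E
python3 st.py 12 245,173,61 245,224,61 300,190,103 300,205,103
```

```text
245,173,61 [-56.7 -41.1]
245,224,61 [-56.7 -75.8]
300,190,103 [-17.7 -55.5]
300,205,103 [-17.7 -63.9]
```

View pics/w12c.png

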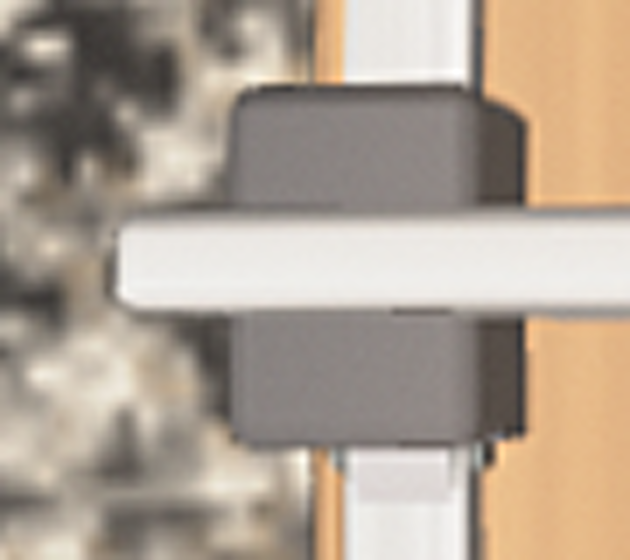

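```bash
python3 -c "
from rig import r
print(r.sign_off())"
```

```text
the job is handed in; nothing more can be done
None
```

The end stop is clicked into the clip's notch. I pushed it only on its outer face with the closed fingertips, then backed off, and the job was handed in at about 15 s.

- **Force:** about 3 N over the hump, then none as the stop dropped roughly 2 mm ahead of the fingers. The push then rose steadily to 7.7 N against the tooth, where I let go, so the tooth was never forced.
- **Position:** in the last wrist picture the stop's middle plane is at rack y ≈ -58.4 mm. The clip's fin had measured -57 to -61 mm over several readings. My pictures are good to about 2 mm, so they agree but can't show the 1 mm fit; the force pattern is the stronger evidence.
- **Surroundings:** the tin and shaker looked undisturbed in the last pictures. I took no final close check of the glass or the lemon, but the arm did not work near the glass and passed clear above the lemon.

**Tip offset:** the real fingertips sat about 35 mm short of the reported TCP, contrary to the description. My first approach therefore passed just above the plate, with no force measured and the stop unmoved. I backed out, measured the offset in the pictures and lowered the tool before pushing.

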